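Wind the cap off the squat brush-cleaning pot

TASK

Unscrew the cap of the short, wide pot: take its crank handle and wind it anticlockwise, a little over two turns, until the threads are free, then lift it off. Set the cap down upright, open side down, in the round dish before letting go of it, and leave the tall pot as it stands.

Things in the scene. Friction and masses are not known exactly. Their poses are not given: they have to be found in the camera images.
- cap: Aluminium screw cap, 84 mm across, 45 mm high, 0.2 kg, loose, threaded on the pot. Origin: centre of its open lower rim, z up. On its flat top (z = 45) an upright black handle, 16 mm round, z = 46 to 91, stands at x = +28, y = 0 (mm) and spins easily on its own axis: a gripper holding it winds the cap in 28 mm circles without turning itself, and can lift and carry it.
- pot: Short wide steel pot, 124 mm across, fixed. Origin: centre of its underside, z up. Shoulder at z = 80 mm, threaded neck 64 mm across up to z = 121. The cap starts on its axis, screwed down, rim at z = 84. Right-hand thread, easy to turn: the cap, and the neck's sleeve in it, rise 10 mm per anticlockwise turn (from above). Free after 2.1 turns (2.7 do no harm), it then lifts straight off, 40 mm.
- dish: Shallow round dark steel dish, fixed, 200 mm across, 14 mm high, walls 4 mm. Origin: centre of its underside. Its flat inner floor is at z = 4 mm and 192 mm across. A cap carried by its handle may swing about it, so bring the handle over the middle of the dish.
- tall_pot: Bystander: the tall slim steel pot, 92 mm in diameter, with the same sort of cap and crank handle, 230 mm high in all, 0.9 kg, loose. Origin: centre of its underside. Leave it alone.
Things that resemble listed ones, but are neither listed nor needed, are in the scene too. What is shaped like the pot but red or turquoise is not meant. What is shaped like the cap but orange is not meant.

How it is judged:
By the outcome, as a careful person would: the job done as asked, in the order asked, and still so for the second after the job is handed in, with the robot touching nothing.
It also fails if it takes over 64 s, if anything falls off the work surface, if the arm or the gripper's body presses on something with over 40 N, if the wrist force passes 120 N, or if a joint passes its speed limit or range.

ROBOT

A 6-joint arm with a two-finger parallel gripper is mounted at the origin on the work surface. World frame = base frame: x ahead of the robot, y to its left, z up, the work surface at z = 0. Lengths are in m, angles in degrees, forces in N, time in s.
With the tool pointing down it reaches from about 0.3 to 0.75 m from the base axis. Payload 8.5 kg.
Tool frame: the origin (TCP) lies at the very end of the fingers, on their centre line; the grasp point (between the pads) lies robot.grip_depth behind it (robot.grip_depth is the distance from the TCP to the grasp point, in m); z points along the fingers, y is the line along which they close (so a half turn about z gives the same grasp; the last joint's range is limited). The gripper opens to 88 mm and grips with 3 to 60 N. Pads are 18 mm wide; open, the fingers measure 123 mm over their backs; the gripper's body (75 mm by 187 mm) begins 45 mm behind the grasp point.
Start: joints at [58.539, 21.807, 74.336, -0, 83.858, -12.336], TCP at [0.18, 0.52, 0.239] pointing down, gripper open.
Joint ranges: [-178.18, 178.18], [-50.72, 133.34], [12.68, 142.11], [-81.47, 261.47], [9.98, 163.14], [-165.26, 165.26]. Speed limits (degrees/s): [136.94, 136.94, 180, 180, 180, 180].

INTERFACE

Orientations are given as [roll, pitch, yaw] about the fixed x, y, z axes, in that order (R = Rz(yaw) Ry(pitch) Rx(roll)).
In Python, from plant import robot, optics, read_t, read_joints, read_qvel, read_joint_efforts, read_tcp_pos, read_eef_rot, read_force, read_ft_torque, read_opening, read_gripper_force gives the robot as it stands. Calls block until the motion is done:
- robot.reach(position, orientation): joint-space move of the TCP to a pose.
- robot.line_to(position, max_speed=0.15, orientation=None, f_stop=None): straight line of the TCP; orientation=None keeps the orientation; max_speed is the mean speed in m/s. With f_stop (N) it stops when the force on the tool has changed by that much, and returns True; else False.
- robot.move_joints(angles): joint-space move.
- robot.gripper_to(opening): opening from 0.0 (shut) to 1.0 (fully open); the grip force is fixed at half the most; returns when the fingers have stopped.
- robot.dwell(seconds).
- robot.ik(position, orientation): joint angles nearest the present ones, or None.
- optics.capture(name): name is "side" or "top"; returns the picture (384x512x3 uint8, blue, green, red); there is no depth.
- optics.camera_model(name): a dict with "intrinsics" (3x3 intrinsics, pixels), "k1" (the pictures are not rectified: a ray, as slopes to the right and down, at radius r is drawn at 1 + k1 r^2 times it, then the intrinsics apply), "R" (3x3) and "t" (3): a world point X has camera coordinates R X + t. Camera axes: x right, y down, z forward; pixel columns grow to the right and rows downward; lengths in m; the calibration is good to about 2 mm. A picture is of the moment at which its call begins. camera_model takes no time and is no camera call.
A pose or a line that the arm cannot do raises robot.IKError and nothing moves.
- robot.finish_job(): hands the job in; it is judged then, once.
Trained networks look in the newest picture that a camera, given by its name, has taken for a name from the list of things; names that differ only in an ending like _2 or _b are one class to them, and where a whole thing is asked for, a point or a joint stands for the part that bears it (a point fixed in the world has none). Each returns a list of dicts, best first, with "score" (0 to 1); they miss things now and then, are a little off and sometimes report something else, mostly with a low value. They report only what shows in the picture. A call takes as long as a camera call. They do not tell look-alikes from the thing itself.
- optics.trace(label, camera): "pixels" (384x512 bool, what is visible of it).
- optics.mark_of(label, camera): "location" ([x, y, z] in m, in world coordinates, good to about 4 mm: a listed point, or the origin of a listed thing).
Readings, each from a call of its own:
- read_t(): time.
- read_joints(): joint angles.
- read_qvel(): joint speeds.
- read_joint_efforts(): joint torques, N m.
- read_tcp_pos(): TCP position.
- read_eef_rot(): TCP orientation.
- read_force(): force on the tool from outside, world axes, zero at the start.
- read_ft_torque(): the same for the moment, N m.
- read_opening(): opening from 0.0 (shut) to 1.0 (fully open).
- read_gripper_force(): force on a finger pad.
Only numpy, scipy, OpenCV 4.12 (cv2) and the standard library are available. Lean on these libraries where they do the work, as an engineer would, in place of code of your own. Each camera call takes 0.05 s, during which the arm holds its last target. There are 200 camera calls.

## Working session

There is one attempt and no reset: what is moved stays moved. The work goes in short steps, each a Python script; the robot and the scene stay as the last script left them, time stands still between calls to the robot, and variables do not carry over. Pictures are saved under pics/ and viewed, at most 10 in all, crops included, and the job is handed in when it is done.

```bash
mkdir -p pics; ls; python3 - <<'E'
from plant import *
import cv2,numpy as np
for c in("top","side"):
    cv2.imwrite(f"pics/{c}0.png",optics.capture(c))
    m=optics.camera_model(c); print(c,np.round(m["intrinsics"],1).tolist(),m["k1"],(-np.array(m["R"]).T@m["t"]).round(3))
    for l in("cap","pot","dish","tall_pot"):
        print(l,[(np.round(d["location"],3).tolist(),round(d["score"],2)) for d in optics.mark_of(l,c)])
print(read_t(),robot.grip_depth)
E
```

```text
pics
top [[404.8, 0.0, 255.2], [0.0, 404.8, 187.9], [0.0, 0.0, 1.0]] -0.01678167080106429 [0.251 0.068 1.149]
cap [([0.471, 0.267, 0.082], 0.63), ([0.626, 0.254, 0.004], 0.57)]
pot [([0.484, 0.458, 0.002], 0.69), ([0.471, 0.269, 0.004], 0.66), ([0.295, 0.27, -0.001], 0.59)]
dish [([0.563, -0.042, -0.003], 0.62)]
tall_pot [([0.488, -0.27, 0.0], 0.79)]
side [[350.6, 0.0, 253.8], [0.0, 350.6, 192.6], [0.0, 0.0, 1.0]] -0.06937640666294281 [ 0.075 -0.38   0.656]
cap [([0.474, 0.269, 0.081], 0.98), ([0.625, 0.25, -0.002], 0.91)]
pot [([0.488, 0.461, 0.005], 0.84), ([0.469, 0.267, 0.001], 0.8), ([0.294, 0.273, 0.001], 0.59)]
dish [([0.562, -0.038, 0.001], 0.72)]
tall_pot [([0.487, -0.275, 0.003], 0.65)]
0.5 0.0187
```

View pics/top0.png

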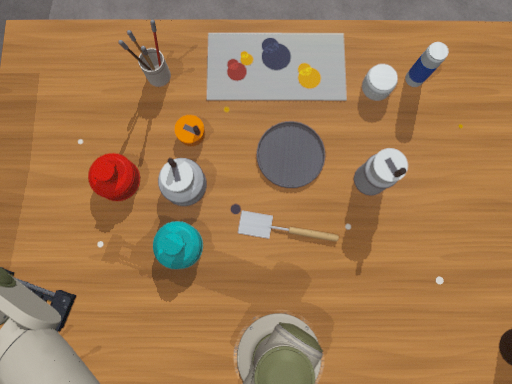

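View pics/side0.png

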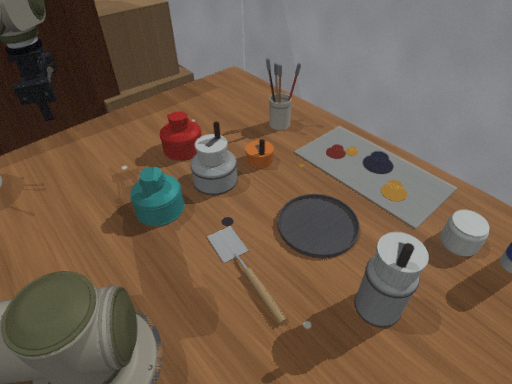

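The top view shows the grey pot with the silver cap and black crank at pixel (182,180), with the dish at (291,155) and the tall pot at (385,172). Three things could be taken for the target:
- the red pot at (114,177)
- the turquoise pot at (177,245)
- the orange cap at (189,130)

I choose the grey pot with the aluminium cap at (182,180). Next I'll fit the handle in both views and check the choice in a crop.

```bash
cat > h.py <<'E'
from plant import *
import cv2,numpy as np
from scipy.optimize import minimize
def project(c,X):
    m=optics.camera_model(c); p=np.atleast_2d(X)@np.array(m["R"]).T+m["t"]; s=p[:,:2]/p[:,2:]
    s=s*(1+m["k1"]*(s**2).sum(1,keepdims=True)); K=np.array(m["intrinsics"]); return s@K[:2,:2].T+K[:2,2]
A=np.linspace(0,2*np.pi,40)
def cyl(x,y,r,z0,z1): return np.vstack([np.c_[x+r*np.cos(A),y+r*np.sin(A),0*A+z] for z in(z0,z1)])
def sil(c,pts,S=8):
    im=np.zeros((384*1,512),np.uint8); h=cv2.convexHull(np.round((project(c,pts))*16).astype(np.int32))
    cv2.fillConvexPoly(im,h,255,cv2.LINE_AA,4); return im/255.
def fit_handle(ims,cx,cy,rim):
    """dark handle silhouette fitted over both pictures; returns handle x,y"""
    masks={}
    for c,im in ims.items():
        roi=cv2.dilate((sil(c,cyl(cx,cy,.04,rim+.045,rim+.095))>0).astype(np.uint8),np.ones((3,3)))
        masks[c]=np.clip((110-im.max(2).astype(float))/60,0,1)*roi
    def cost(p): 
        e=0
        for c,m in masks.items():
            s=sil(c,cyl(p[0],p[1],.008,rim+.046,rim+.091)); e-=np.minimum(s,m).sum()/np.maximum(s,m).sum()
        return e
    best=min(((cost((cx+.028*np.cos(t),cy+.028*np.sin(t))),t) for t in np.radians(np.arange(0,360,5))))
    t=best[1]; r=minimize(cost,(cx+.028*np.cos(t),cy+.028*np.sin(t)),method="Nelder-Mead",options=dict(initial_simplex=[(cx+.028*np.cos(t)+a,cy+.028*np.sin(t)+b) for a,b in((0,0),(.004,0),(0,.004))]))
    return r.x,r.fun,np.degrees(t)
E
python3 - <<'E'
from h import *
ims={c:optics.capture(c) for c in("top","side")}
cx,cy=.4715,.268
p,f,t=fit_handle(ims,cx,cy,.084); print(p,f,t,np.hypot(*(p-[cx,cy])),np.degrees(np.arctan2(p[1]-cy,p[0]-cx)))
for c in ims: print(c,fit_handle({c:ims[c]},cx,cy,.084))
out=[]
for c,im in ims.items():
    im=im.copy(); u,v=project(c,[[cx,cy,.1]])[0].astype(int)
    z=cv2.resize(im[v-50:v+50,u-50:u+50],None,fx=4,fy=4,interpolation=cv2.INTER_CUBIC)
    for pts in(cyl(*p,.008,.13,.175),cyl(cx,cy,.042,.084,.129),cyl(cx,cy,.062,0,.08)):
        h=cv2.convexHull(((project(c,pts)-[u-50,v-50]+.5)*4).astype(np.int32)); cv2.polylines(z,[h],True,(0,255,0),1)
    out.append(z)
cv2.imwrite("pics/crop.png",np.hstack(out))
for y in(0,45,90,-45): print(y,[robot.ik([*p,z],[180,0,y]) is not None for z in(.14,.3)])
print(robot.ik([*p,.3],[180,0,0]),read_eef_rot())
E
```

```text
[0.4945467  0.27264484] -1.0361276307575482 20.0 0.023510102233691196 11.394769599440245
top (array([0.49256983, 0.27463545]), np.float64(-0.49265027235031394), np.float64(20.0))
side (array([0.4946229 , 0.27138558]), np.float64(-0.5678770788973931), np.float64(14.999999999999998))
0 [True, True]
45 [True, True]
90 [True, True]
-45 [True, True]
[ 1.68589761e+01  2.13643038e+01  6.49470527e+01 -2.54444375e-14
  9.36886435e+01  1.06858976e+02] [-1.79999695e+02  2.39214580e-03  1.60876451e+02]
```

View pics/crop.png

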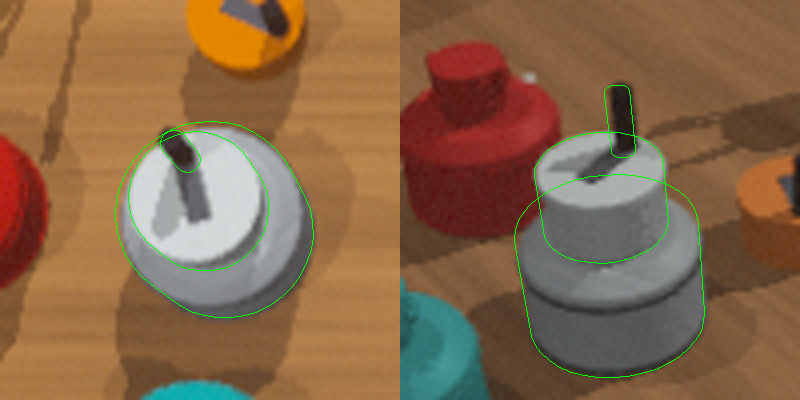

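The crop shows the right object: grey pot, aluminium cap, and black handle at about 12°. The free fit puts the handle about 4 mm short of the 28 mm radius. I'll fit centre and angle together with the geometry constrained, then move.

```bash
python3 - <<'E'
from h import *
from scipy.optimize import differential_evolution
ims={};tr={}
for c in("top","side"):
    ims[c]=optics.capture(c)
    u=project(c,[[.4715,.268,.10]])[0].astype(int)
    m=np.zeros((384,512),bool); s=[]
    for l,z in(("cap",.11),("pot",.06)):
        q=project(c,[[.4715,.268,z]])[0]
        ds=optics.trace(l,c)
        d=min(ds,key=lambda d:np.hypot(*(np.argwhere(d["pixels"]).mean(0)[::-1]-q))); m|=d["pixels"]; s.append((l,int(d["pixels"].sum()),round(d["score"],2)))
    tr[c]=m.astype(float); print(c,s)
dark={c:np.clip((100-ims[c].max(2).astype(float))/50,0,1)*(sil(c,cyl(.4715,.268,.042,.13,.18))>0) for c in ims}
iou=lambda a,b:np.minimum(a,b).sum()/np.maximum(a,b).sum()
def cost(p,cs=("top","side"),w=1):
    x,y,t=p; hx,hy=x+.028*np.cos(t),y+.028*np.sin(t); e=0
    for c in cs:
        h=sil(c,cyl(hx,hy,.008,.130,.175))
        u=np.maximum.reduce([h,sil(c,cyl(x,y,.042,.084,.129)),sil(c,cyl(x,y,.062,0,.08))])
        e-=2*iou(u,tr[c])+iou(h,dark[c])
    return e
for cs in(("top","side"),("top",),("side",)):
    r=differential_evolution(cost,[(.46,.485),(.257,.28),(-.2,.7)],args=(cs,),seed=0,popsize=12,maxiter=40)
    print(cs,r.x[:2].round(4),np.degrees(r.x[2]).round(1),r.fun,(r.x[:2]+.028*np.array([np.cos(r.x[2]),np.sin(r.x[2])])).round(4))
E
```

```text
top [('cap', 905, 0.57), ('pot', 983, 0.73)]
side [('cap', 922, 0.7), ('pot', 1414, 0.9)]
('top', 'side') [0.4685 0.2656] 16.7 -4.702489794247516 [0.4953 0.2736]
('top',) [0.4676 0.2639] 24.3 -2.3219012922101596 [0.4931 0.2754]Traceback (most recent call last):
    calc_energies = list(
        self._mapwrapper(self.func, parameters_pop[0:S])
    )
    return self.f(x, *self.args)
           ~~~~~~^^^^^^^^^^^^^^^
  File "<stdin>", line 19, in cost
  File "h.py", line 10, in sil
    im=np.zeros((384*1,512),np.uint8); h=cv2.convexHull(np.round((project(c,pts))*16).astype(np.int32))
                                                                  ~~~~~~~^^^^^^^
  File "h.py", line 5, in project
    m=optics.camera_model(c); p=np.atleast_2d(X)@np.array(m["R"]).T+m["t"]; s=p[:,:2]/p[:,2:]
ValueError: time passes only in moves, steps and waits

The above exception was the direct cause of the following exception:

Traceback (most recent call last):
RuntimeError: The map-like callable must be of the form f(func, iterable), returning a sequence of numbers the same length as 'iterable'
```

```bash
python3 - <<'E'
from plant import *
import numpy as np
h=[.4965,.2735]
robot.reach([*h,.23],[180,0,-165])
print(read_force(),read_joints())
print(robot.line_to([*h,.137],max_speed=.08,f_stop=4))
robot.gripper_to(0.0)
print(read_t(),read_opening(),read_gripper_force(),read_force(),read_ft_torque(),read_tcp_pos(),read_eef_rot())
import cv2; cv2.imwrite("pics/side1.png",cv2.resize(optics.capture("side")[80:240,120:330],None,fx=3,fy=3))
E
```

```text
[-0.6025351   0.82473468  0.52062783] [ 1.69547414e+01  2.38531993e+01  7.24978052e+01  9.53493193e-03
  8.36454039e+01 -8.80745834e+01]
False
4.8 0.1720072776304989 29.99781573191285 [0.43346814 0.80034831 0.05506423] [ 0.02662743 -0.05719069 -0.00926177] [0.49653755 0.27349154 0.13702485] [-1.79998130e+02  5.29648487e-03 -1.65000613e+02]
```

View pics/side1.png

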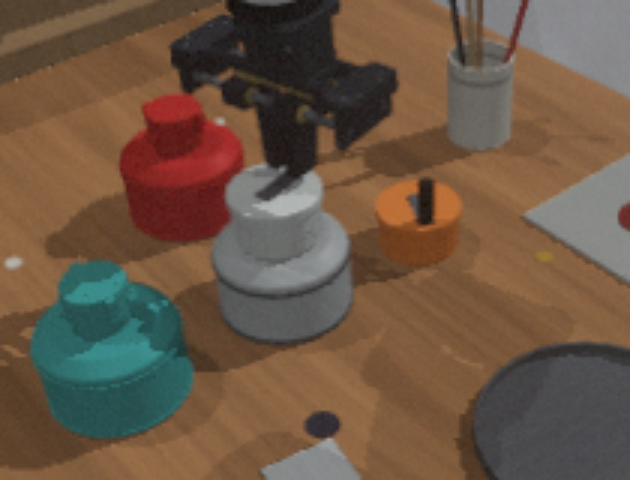

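Grasp confirmed: the handle (side crop, about (290,150)) is between the pads and the opening fits 16 mm. I'll start winding with radial force correction.

```bash
cat > wind.py <<'E'
from plant import *
import numpy as np,json,os,sys
def wind(total,step=20,gain=.08e-3,speed=.04):
    st=json.load(open("st.json")) if os.path.exists("st.json") else dict(C=[.470,.267],a=0.,a0=14.,z0=.137)
    C=np.array(st["C"]); f0=None
    while st["a"]<total-1e-6:
        a=min(st["a"]+step,total); t=np.radians(st["a0"]+a); r=np.array([np.cos(t),np.sin(t)])
        robot.line_to([*(C+.028*r),st["z0"]+.010*a/360],max_speed=speed)
        F=np.array(read_force()); fr=F[:2]@r; ft=F[:2]@[-r[1],r[0]]
        C=C+gain*fr*r; st.update(C=C.tolist(),a=a); json.dump(st,open("st.json","w"))
        print(f"{a:5.0f} t={read_t():.2f} fr={fr:6.1f} ft={ft:6.1f} fz={F[2]:6.1f} C={C.round(4)} op={read_opening():.3f}")
        if np.linalg.norm(F)>45: print("stop"); break
E
python3 - <<'E'
from wind import *
wind(120)
E
```

```text
20 t=5.24 fr=  -1.2 ft=   0.3 fz=  -0.8 C=[0.4699 0.2669] op=0.174
   40 t=5.63 fr=  -0.0 ft=   0.5 fz=  -0.9 C=[0.4699 0.2669] op=0.172
   60 t=6.03 fr=  -0.9 ft=   0.7 fz=  -1.4 C=[0.4699 0.2669] op=0.172
   80 t=6.42 fr=   0.1 ft=  -0.1 fz=  -1.9 C=[0.4699 0.2669] op=0.172
  100 t=6.81 fr=  -0.2 ft=  -0.6 fz=  -1.0 C=[0.4699 0.2669] op=0.168
  120 t=7.20 fr=   1.3 ft=   0.7 fz=   0.1 C=[0.4698 0.2669] op=0.171
```

```bash
python3 - <<'E'
from wind import *
import cv2
wind(260)
cv2.imwrite("pics/side2.png",cv2.resize(optics.capture("side")[80:240,120:330],None,fx=3,fy=3))
E
```

```text
140 t=7.59 fr=   1.2 ft=  -0.4 fz=  -0.1 C=[0.4697 0.267 ] op=0.170
  160 t=7.98 fr=   1.4 ft=  -0.3 fz=   0.0 C=[0.4696 0.267 ] op=0.175
  180 t=8.38 fr=   0.2 ft=   0.9 fz=   0.0 C=[0.4696 0.267 ] op=0.171
  200 t=8.77 fr=   0.6 ft=   0.7 fz=  -1.0 C=[0.4696 0.267 ] op=0.171
  220 t=9.16 fr=  -0.3 ft=  -0.0 fz=  -0.9 C=[0.4696 0.267 ] op=0.170
  240 t=9.55 fr=   1.1 ft=   0.4 fz=  -1.9 C=[0.4696 0.2669] op=0.167
  260 t=9.94 fr=   0.3 ft=   0.7 fz=  -2.0 C=[0.4696 0.2669] op=0.172
```

View pics/side2.png

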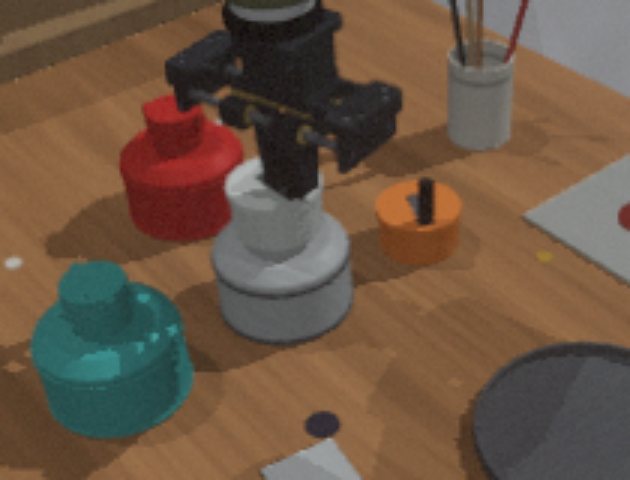

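The cap has risen (its top is at about y=165, with a taller white band), and the handle is still in the grip at about (290,180). Next I'll wind to 2.4 turns and try a gentle lift.

```bash
python3 - <<'E'
from wind import *
import cv2
wind(864,step=22)
p=np.array(read_tcp_pos())
print(robot.line_to(p+[0,0,.02],max_speed=.04,f_stop=12),read_tcp_pos()-p,read_force(),read_opening())
cv2.imwrite("pics/side3.png",cv2.resize(optics.capture("side")[80:240,120:330],None,fx=3,fy=3))
E
```

```text
282 t=10.41 fr=  -1.8 ft=   0.1 fz=  -2.0 C=[0.4695 0.267 ] op=0.169
  304 t=10.82 fr=   0.0 ft=   0.1 fz=  -1.9 C=[0.4695 0.267 ] op=0.176
  326 t=11.24 fr=  -0.8 ft=   0.3 fz=  -1.9 C=[0.4695 0.267 ] op=0.173
  348 t=11.66 fr=  -1.1 ft=  -0.9 fz=  -1.7 C=[0.4694 0.267 ] op=0.174
  370 t=12.07 fr=  -0.4 ft=   0.8 fz=  -1.6 C=[0.4693 0.267 ] op=0.171
  392 t=12.49 fr=  -0.9 ft=  -0.2 fz=  -2.4 C=[0.4693 0.267 ] op=0.169
  414 t=12.91 fr=  -0.4 ft=   0.6 fz=  -1.7 C=[0.4693 0.2669] op=0.169
  436 t=13.32 fr=  -0.3 ft=   0.1 fz=  -1.6 C=[0.4693 0.2669] op=0.168
  458 t=13.74 fr=   0.1 ft=   1.4 fz=  -1.0 C=[0.4693 0.2669] op=0.171
  480 t=14.16 fr=  -0.8 ft=  -0.0 fz=  -0.3 C=[0.4693 0.2669] op=0.170
  502 t=14.57 fr=  -0.5 ft=   0.0 fz=  -0.3 C=[0.4693 0.2668] op=0.169
  524 t=14.99 fr=  -0.2 ft=   0.3 fz=  -1.2 C=[0.4694 0.2668] op=0.164
  546 t=15.41 fr=  -0.8 ft=  -0.6 fz=  -1.0 C=[0.4694 0.2669] op=0.175
  568 t=15.82 fr=  -0.1 ft=   0.3 fz=  -0.7 C=[0.4694 0.2669] op=0.167
  590 t=16.24 fr=  -0.1 ft=   0.6 fz=  -2.2 C=[0.4694 0.2669] op=0.170
  612 t=16.66 fr=  -0.3 ft=   0.3 fz=
[... 299 characters left out ...]
3 0.267 ] op=0.172
  722 t=18.74 fr=   0.1 ft=   0.1 fz=  -1.6 C=[0.4694 0.267 ] op=0.169
  744 t=19.16 fr=  -0.6 ft=  -1.0 fz=  -2.8 C=[0.4693 0.267 ] op=0.170
  766 t=19.57 fr=  -0.9 ft=   1.0 fz=  -1.0 C=[0.4693 0.2669] op=0.172
  788 t=19.99 fr=  -1.2 ft=   0.3 fz=  -2.0 C=[0.4693 0.2668] op=0.168
  810 t=20.41 fr=   0.5 ft=  -0.5 fz=  -0.9 C=[0.4693 0.2668] op=0.169
  832 t=20.82 fr=   0.8 ft=   0.6 fz=  -1.3 C=[0.4692 0.2669] op=0.165
  854 t=21.24 fr=   0.0 ft=   0.1 fz=  -0.1 C=[0.4692 0.2669] op=0.171
  864 t=21.52 fr=  -0.0 ft=  -0.6 fz=  -0.6 C=[0.4692 0.2669] op=0.170
False [-1.33913113e-04  5.43881915e-06  2.00257609e-02] [ 0.51503948  0.36886308 -2.63987356] 0.16967321537368094
```

View pics/side3.png

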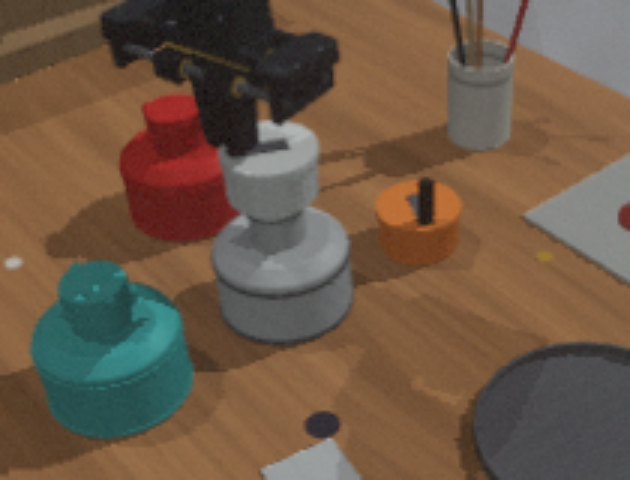

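The cap is well up and level (rim at about y=215, neck visible below it), with the threads free. I'll lift clear, carry it to the dish and lower it most of the way.

```bash
python3 - <<'E'
from plant import *
import numpy as np,cv2
p=np.array(read_tcp_pos())
robot.line_to([p[0],p[1],.27],max_speed=.08)
print(read_force(),read_opening())
robot.line_to([.5625,-.040,.27],max_speed=.10)
robot.line_to([.5625,-.040,.085],max_speed=.08)
print(read_t(),read_force(),read_opening(),read_tcp_pos())
a=optics.capture("side")[100:300,200:420]; b=optics.capture("top")[80:230,220:385]
cv2.imwrite("pics/both4.png",np.hstack([cv2.resize(a,(440,400)),cv2.resize(b,(360,400))]))
E
```

```text
[ 0.42185397 -0.18699717 -2.02876921] 0.1674465223413615
29.4833 [-0.82351092  0.47412536 -2.14425748] 0.16586736948706887 [ 0.5626218  -0.04003503  0.08525722]
```

View pics/both4.png

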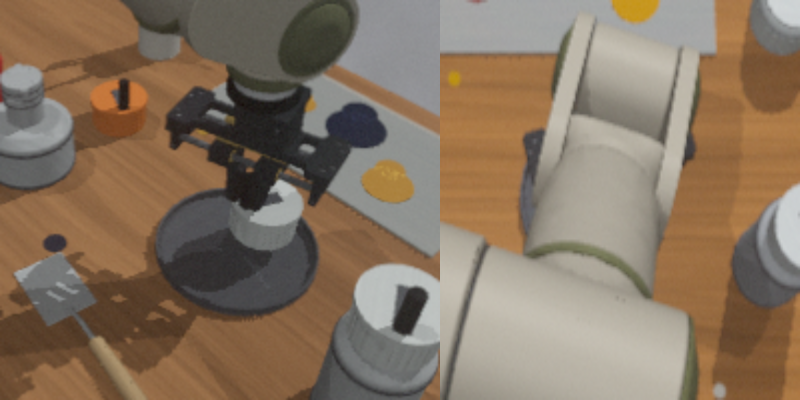

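The cap hangs over the dish at about (265,215) in the side crop, well inside the wall. I'll lower it to contact.

```bash
python3 - <<'E'
from plant import *
import numpy as np,cv2
print(robot.line_to([.5625,-.040,.052],max_speed=.02,f_stop=4),read_tcp_pos(),read_force(),read_t())
robot.dwell(.3)
a=optics.capture("side")[130:280,250:400]
cv2.imwrite("pics/side5.png",cv2.resize(a,(600,600)))
print(read_force(),read_ft_torque())
E
```

```text
True [ 0.56244957 -0.03994035  0.05719078] [-1.71260605  0.57258064  5.96254601] 30.8417
[-0.66434992 -0.14571078  4.62561774] [-0.02473615  0.14020157  0.02912297]
```

View pics/side5.png

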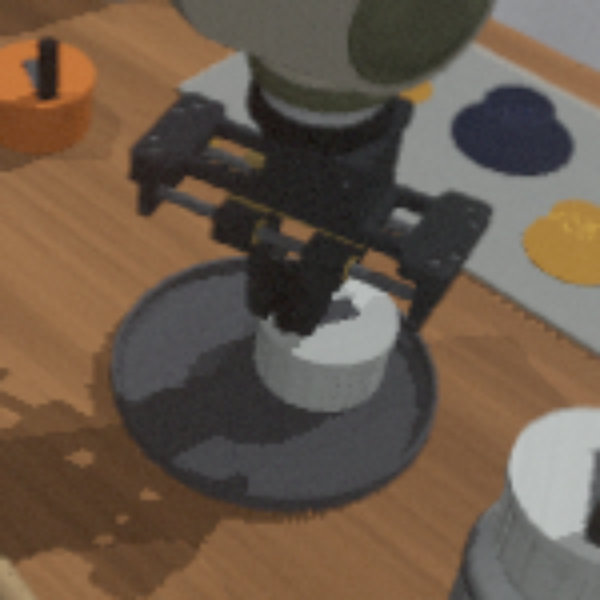

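Contact came at TCP z=0.0572, which is what a rim flat on the dish floor predicts. The cap sits at about (325,345), inside the wall. I'll release, retreat straight up and check.

```bash
python3 - <<'E'
from plant import *
import numpy as np,cv2
robot.gripper_to(.6); print(read_force())
p=np.array(read_tcp_pos()); robot.line_to([p[0],p[1],.26],max_speed=.08)
robot.reach([.40,.1,.30],[180,0,-165])
robot.dwell(.5)
a=optics.capture("side")
for c in("side",): print([(np.round(d["location"],3).tolist(),round(d["score"],2)) for d in optics.mark_of("cap",c)+optics.mark_of("tall_pot",c)])
cv2.imwrite("pics/side6.png",cv2.resize(a[100:330,130:436],(798,600))); print(read_t(),read_force())
E
```

```text
[-0.85909645 -0.42201423  0.44792185]
[([0.589, -0.05, 0.005], 0.75), ([0.625, 0.249, -0.001], 0.6), ([0.489, -0.274, -0.002], 0.77)]
36.125 [0.6254956  0.68118649 0.03772393]
```

View pics/side6.png

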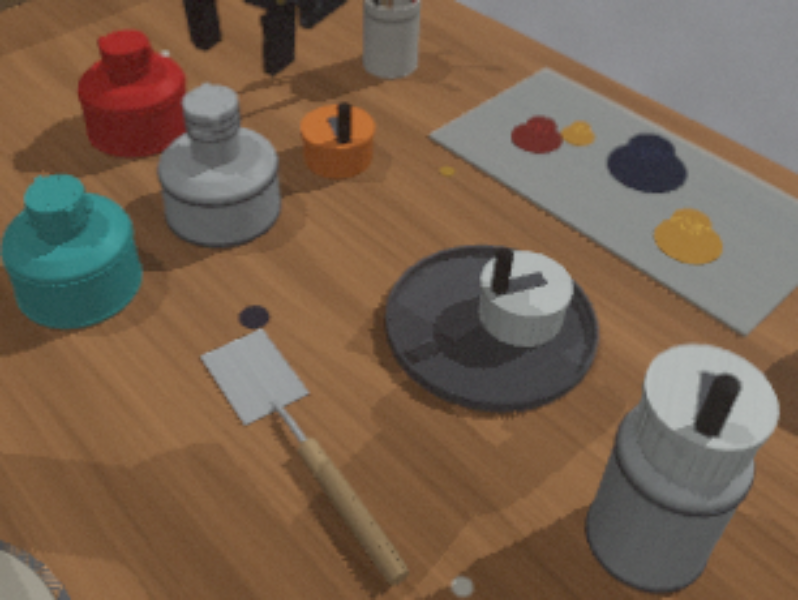

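The cap stands upright, open side down, in the dish at about (525,300). The pot is open at (213,110), and the tall pot at (690,460) hasn't moved.

```bash
python3 -c "
from plant import *
print(robot.finish_job())"
```

```text
the job is handed in; nothing more can be done
None
```

I unscrewed the short pot's cap (2.4 turns), lifted it off and set it upright, open side down, in the dish before letting go; the tall pot was not touched, and I handed the job in at about 36 s of the 64 s limit.

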